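# Make up the sink kit and the barbecue kit

## Robot

A 6-joint arm with a two-finger parallel gripper is mounted at the origin on the work surface. World frame = base frame: x ahead of the robot, y to its left, z up, the work surface at z = 0. Lengths are in mm, angles in rad, forces in N, time in s.
With the tool pointing down it reaches from about 275 to 1000 mm from the base axis. Payload 8.4 kg.
Tool frame: the origin (TCP) lies at the very end of the fingers, on their centre line; the grasp point (between the pads) lies 19 mm behind it; z points along the fingers, y is the direction in which the jaws open and shut (so a half turn about z gives the same grasp; the last joint's range is limited). The gripper opens to 85 mm and grips with 20 to 120 N. Pads are 22 mm wide; open, the fingers measure 114 mm over their backs; the gripper's body (76 mm by 85 mm) begins 54 mm behind the grasp point. The pads swing forward as they close: fully open they stand 13 mm farther back than shut.
Start: joints at [-1.152, 0.353, 1.633, -0, 1.155, -0.002], TCP at [255.306, -570.48, 231.281] pointing down, gripper open.
Joint ranges: [-2.63, 2.63], [-0.92, 2.1], [0.06, 2.66], [-1.3, 4.44], [0, 2.69], [-3.02, 3.02]. Speed limits (rad/s): [2.22, 2.22, 2.79, 3.14, 3.14, 3.14].

## Interface

Orientations are given as [roll, pitch, yaw] about the fixed x, y, z axes, in that order (R = Rz(yaw) Ry(pitch) Rx(roll)).
In Python, from rig import r gives the robot as it stands.
- The arm moves only by the tool move_arm, never from a script. Its argument "increments" is a list of rows, each an object of numbers: "tx", "ty", "tz": the shift along the tool's x, y, z in cm; "rx", "ry", "rz": the turn, a rotation vector about the tool's x, y, z in degrees; "gripper": the gripper's target within -1 to 1 (fully open at 1, half-way at 0, shut at -1). A call has 1 to 12 rows; each row shifts and turns the commanded pose from where the row before left it, along the tool's axes as they then stand; what a row does not reach is not made up. A row lasts 1/10 s, in which the tool goes at most 50 mm and 8.59 degrees, less where a joint would pass 70% of its speed; a pose out of reach is approached as far as the arm can. A call is refused whole if a number of a shift passes 5 or a number of a turn 8.59, either way. A call with a gripper value outside its range is refused whole. The fingers move at their own pace and stop on an object; "squeeze" is the grip in N (left out, the last holds). Time passes only in rows, so rows that do not move let the fingers close. It gives the time, the measured TCP pose, the force and the opening at its end, in the units of the state.
- r.sense(): the state, without advancing time (a new reading comes with each control period).
- r.grab_frame(name): name is "side" or "top" or "wrist"; returns (picture, depth): 480x640x3 uint8, red, green, blue; 480x640 float32, mm along the optical axis (not along the pixel's ray), 0 where there is no reading.
- r.camera_model(name): a dict with "fx", "fy", "cx", "cy" (pixels), "k1" (the pictures are not rectified: a ray, as slopes to the right and down, at radius r is drawn at 1 + k1 r^2 times it, then the intrinsics apply), "R" (3x3) and "t" (3): a world point X has camera coordinates R X + t; the wrist camera has in their place "hand_eye" (4x4, takes a point from camera to tool coordinates, whose origin is the TCP and whose axes are the flange's). Camera axes: x right, y down, z forward; pixel columns grow to the right and rows downward; lengths in mm; the calibration is good to about 2 mm. A picture is of the moment at which its call begins: read the wrist's pose just before it. camera_model takes no time and is no camera call.
- r.sign_off(): hands the job in, once; it reports no verdict.
Trained networks look in the newest picture that a camera, given by its name, has taken for a name from the list of things; names that differ only in an ending like _2 or _b are one class to them, and where a whole thing is asked for, a point or a joint stands for the part that bears it (a point fixed in the world has none). Each returns a list of dicts, best first, with "confidence" (0 to 1); they miss things now and then, are a little off and sometimes report something else, mostly with a low value. They report only what shows in the picture. A call takes as long as a camera call. They do not tell look-alikes from the thing itself.
- r.cut_out(query, camera): "mask" (480x640 bool, what is visible of it) and "bbox" ([left, top, right, bottom] in pixels, round what is visible of it).
- r.place_of(query, camera): "location" ([row, column] in pixels: a listed point, or the origin of a listed thing).
The state is a dict: "clock": time; "qpos": joint angles; "qvel": joint speeds; "joint_efforts": joint torques, N m; "eef_pos": TCP position; "tcp_rot": TCP orientation; "contact_force": force on the tool from outside, world axes, zero at the start; "wrist_torque": the same for the moment, N m; "opening": opening from 0.0 (shut) to 1.0 (fully open).
Only numpy, scipy, OpenCV 4.12 (cv2) and the standard library are available. Lean on these libraries where they do the work, as an engineer would, in place of code of your own. Each camera call takes 0.05 s, during which the arm holds its last target. There are 200 camera calls.

## Task

Make up two washing-up kits for the beach shack, one thing to each bay, upright and flat on the bay's floor. The sink kit goes in the three-bay tray: the steel strainer, the larger of the two rubber plugs and the round pot brush, in any order; the barbecue kit goes in the two-bay tray: the bamboo scraper and the amber jar. Leave the smaller plug, the soap dispenser and the upturned colander where they stand.

Things in the scene. Friction and masses are not known exactly. Their poses are not given: they have to be found in the camera images.
- tray3: Kit tray of grey plastic with THREE bays in a row, 100 x 268 mm, fixed to the base. Origin: centre of its underside; its row of bays runs along its own y. Bays are 92 mm (x) by 84 mm (y), centred at y = -88, 0 and +88 mm (x = 0). Floor 4 mm above the underside; outer walls and dividers 4 mm thick, their tops 18 mm above the underside.
- tray2: Kit tray of grey plastic with TWO bays in a row, 100 x 180 mm, fixed to the base; same make as the other. Origin: centre of its underside; bays 92 mm (x) by 84 mm (y), centred at y = -44 and +44 mm (x = 0). Floor 4 mm above the underside; walls and divider 4 mm thick, tops 18 mm above the underside.
- large_plug: The larger black rubber sink plug: round body 50 mm across, 14 mm high, with an upright round pull knob 18 mm across on its centre, top at 42 mm. Stands upright, loose, about 70 g. Origin: centre of the underside, z up.
- small_plug: The smaller black rubber sink plug: 34 mm across, 11 mm high, knob 12 mm across, top at 30 mm. Loose. It stays where it is. Origin: centre of the underside, z up.
- strainer: Stainless steel sink strainer: round basket 62 mm across its rim, 20 mm high, with a ring of dark holes and an upright round stem 16 mm across in the centre, top at 48 mm. Loose, about 110 g. Origin: centre of the underside, z up.
- pot_brush: Round palm brush: stiff tan bristle block 56 mm across and 20 mm high under a wooden cap 60 mm across (to 30 mm high), with a waisted wooden knob 24 to 28 mm across from 35 mm up to its top at 62 mm. Loose, about 90 g. Origin: centre of the underside, z up.
- scraper: Bamboo pot scraper lying flat: rectangular plate 48 mm (its x) by 66 mm (its y), 9 mm thick, with an upright grip rib along its middle, 14 mm wide (x), 60 mm long (y), top at 36 mm. The same either way round. Loose, about 60 g. Origin: centre of the underside, z up.
- jar: Small closed jar of amber glass with a steel lid, 52 mm across, 64 mm high, standing upright. Loose, about 150 g. Origin: centre of the underside, z up.
- dispenser: Stainless steel push soap dispenser, 72 mm across, 177 mm high with its spout, loose, to be left alone. Origin: centre of the underside.
- colander: Green plastic colander standing upside down, 236 mm across the rim (274 mm over its two lugs), 96 mm high, loose, to be left alone. Origin: centre of the underside.
There are look-alikes about, which are no part of the job. Leave any blue look-alike of the tray2 alone.

How it is judged (in metres and radians):
At the end, for the whole second after the job is handed in: Strainer, large plug and pot brush in the three-bay tray, scraper and jar in the two-bay tray: origins inside the tray and under 8 mm above its underside (so flat, one to a bay), upright within 0.12 rad, at rest. Small plug, dispenser and colander within 20 mm of their starts (x of strainer in the frame of tray3 between -0.04 and 0.04 m and y of strainer in the frame of tray3 between -0.13 and 0.13 m and z of strainer in the frame of tray3 between 0 and 0.008 m and angle between each of strainer, large_plug, pot_brush, scraper, jar's own z axis and vertical below 0.12 rad and linear speed of each of strainer, large_plug, pot_brush, scraper, jar below 0.02 m/s and angular speed of each of strainer, large_plug, pot_brush, scraper, jar below 0.2 rad/s and x of large_plug in the frame of tray3 between -0.04 and 0.04 m and y of large_plug in the frame of tray3 between -0.13 and 0.13 m and z of large_plug in the frame of tray3 between 0 and 0.008 m and x of pot_brush in the frame of tray3 between -0.04 and 0.04 m and y of pot_brush in the frame of tray3 between -0.13 and 0.13 m and z of pot_brush in the frame of tray3 between 0 and 0.008 m and x of scraper in the frame of tray2 between -0.04 and 0.04 m and y of scraper in the frame of tray2 between -0.086 and 0.086 m and z of scraper in the frame of tray2 between 0 and 0.008 m and x of jar in the frame of tray2 between -0.04 and 0.04 m and y of jar in the frame of tray2 between -0.086 and 0.086 m and z of jar in the frame of tray2 between 0 and 0.008 m and distance of each of small_plug, dispenser, colander from where it was at the start of the episode below 0.02 m); the robot touches nothing.
It fails at once if the small plug is moved by more than 20 mm (distance of small_plug from where it was at the start of the episode above 0.02 m).
It fails at once if the dispenser is moved by more than 20 mm (distance of dispenser from where it was at the start of the episode above 0.02 m).
It fails at once if the colander is moved by more than 20 mm (distance of colander from where it was at the start of the episode above 0.02 m).
It also fails if it takes over 120 s, if anything falls off the work surface, if the arm or the gripper's body presses on something with over 40 N, if the wrist force passes 120 N, or if a joint passes its speed limit or range.

## Working session

There is one attempt and no reset: what is moved stays moved. The work goes in short steps, Python scripts to look and compute and a tool call to move; the robot and the scene stay as the last step left them, time stands still between calls to the robot, and variables do not carry over. Pictures are saved under pics/ and viewed, about 12 in all and at most 16, crops included, and the job is handed in when it is done.

Besides the shell and the picture viewer there is one more tool, called in YAML: its name, and indented under it one key for each argument. move_arm: Moves the arm, as the interface text tells. Its arguments: {"type":"object","properties":{"increments":{"type":"array","items":{"type":"object","properties":{"tx":{"type":"number"},"ty":{"type":"number"},"tz":{"type":"number"},"rx":{"type":"number"},"ry":{"type":"number"},"rz":{"type":"number"},"gripper":{"type":"number"}}}},"squeeze":{"type":"number"}},"required":["increments"]}

```bash
mkdir -p pics; cat > h.py <<'E'
import numpy as np, cv2
from rig import r
def ray_pts(name, depth, uv):
    c=r.camera_model(name); K=np.array([[c['fx'],0,c['cx']],[0,c['fy'],c['cy']],[0,0,1]])
    uv=np.asarray(uv,float).reshape(-1,1,2)
    s=cv2.undistortPoints(uv,K,np.array([c['k1'],0,0,0,0])).reshape(-1,2)
    ui=uv.reshape(-1,2).round().astype(int); d=depth[ui[:,1],ui[:,0]]
    P=np.c_[s*d[:,None],d]
    if 'R' in c: return (P-np.array(c['t']))@np.array(c['R']), d
    return P,d
def cloud(name,depth):
    v,u=np.mgrid[0:480,0:640]
    P,d=ray_pts(name,depth,np.c_[u.ravel(),v.ravel()])
    return P.reshape(480,640,3)
def save(n,im): cv2.imwrite('pics/'+n+'.png',im[...,::-1])
E
python3 - <<'E'
from h import *
for n in('top','side'):
    im,d=r.grab_frame(n); np.savez('/tmp/'+n,im=im,d=d); save(n,im)
    C=cloud(n,d)
    for q in 'tray3 tray2 large_plug small_plug strainer pot_brush scraper jar dispenser colander'.split():
        for o in r.cut_out(q,n):
            m=o['mask']&(d>0); P=C[m]
            print(n,q,round(o['confidence'],2),[int(x) for x in o['bbox']],np.median(P,0).round(),np.percentile(P,2,0).round(),np.percentile(P,98,0).round())
E
```

```text
top tray3 0.76 [233, 222, 307, 267] [605. 141.   4.] [552.  53.  -2.] [659. 228.  21.]
top tray3 0.66 [232, 151, 303, 200] [800. 147.   4.] [745.  61.  -2.] [850. 234.  20.]
top tray3 0.64 [330, 218, 432, 263] [ 624. -152.    4.] [ 568. -281.   -2.] [678. -23.  20.]
top tray2 0.76 [233, 222, 307, 267] [605. 141.   4.] [552.  53.  -2.] [659. 228.  21.]
top tray2 0.66 [232, 151, 303, 200] [800. 147.   4.] [745.  61.  -2.] [850. 234.  20.]
top tray2 0.64 [330, 218, 432, 263] [ 624. -152.    4.] [ 568. -281.   -2.] [678. -23.  20.]
top large_plug 0.85 [224, 291, 241, 308] [465. 229.  14.] [443. 210.   9.] [485. 252.  44.]
top strainer 0.94 [333, 287, 357, 310] [476. -57.  20.] [447. -84.   1.] [502. -28.  49.]
top strainer 0.26 [475, 242, 516, 280] [ 566. -425.  119.] [ 528. -455.    8.] [ 603. -405.  179.]
top pot_brush 0.85 [405, 298, 426, 321] [ 451. -238.   32.] [ 425. -268.    7.] [ 476. -215.   64.]
top scraper 0.83 [294, 304, 319, 322] [432.  50.  10.] [408.  21.   3.] [454.  81.  39.]
top jar 0.55 [370, 301, 391, 325] [ 436. -145.   62.] [ 410. -174.   -3.] [ 458. -125.   67.]
to
[... 893 characters left out ...]
. 212.   2.] [486. 256.  43.]
side small_plug 0.52 [366, 279, 380, 295] [475. 145.  12.] [462. 131.   4.] [489. 157.  31.]
side strainer 0.16 [341, 106, 377, 166] [ 566. -417.   86.] [ 532. -449.    3.] [ 602. -402.  178.]
side pot_brush 0.78 [380, 174, 401, 199] [ 454. -233.   35.] [ 424. -261.    9.] [ 475. -215.   64.]
side scraper 0.78 [384, 250, 405, 273] [429.  64.  11.] [407.  27.   6.] [451.  86.  38.]
side jar 0.58 [383, 192, 405, 223] [ 433. -133.   39.] [ 406. -219.    1.] [ 458. -121.   67.]
side dispenser 0.97 [341, 106, 377, 167] [ 566. -417.   88.] [ 532. -447.    5.] [ 602. -402.  178.]
side colander 0.73 [253, 355, 376, 416] [548. 490.  96.] [457. 430.   8.] [632. 533.  99.]
```

View pics/top.png

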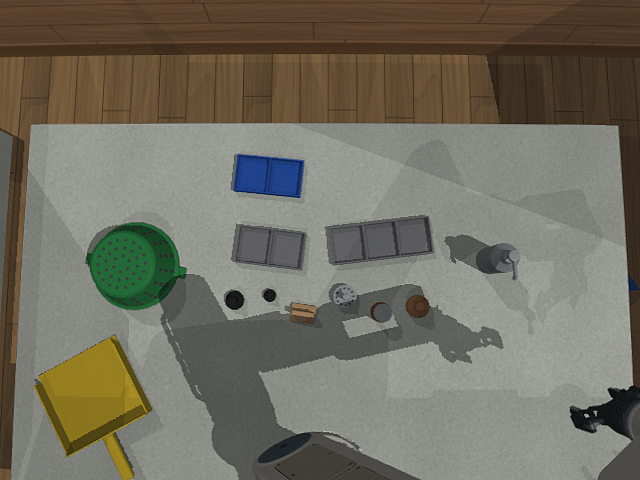

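View pics/side.png

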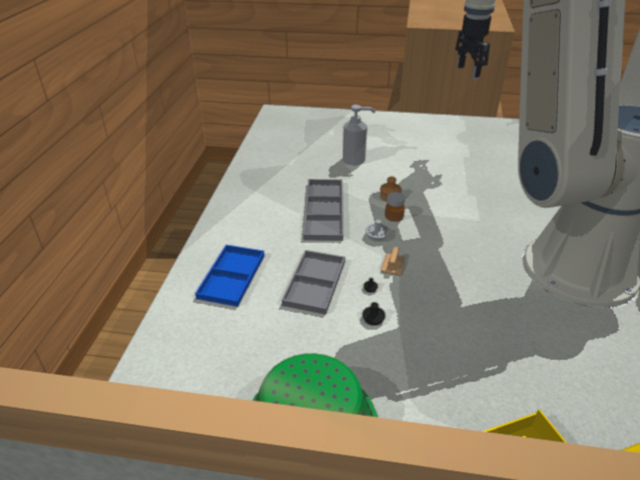

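The scene has two grey trays and one blue look-alike:

- **tray3:** three-bay grey at top px (380,240).
- **tray2:** two-bay grey at (269,246). The blue one at (268,175) is the look-alike and stays out of it.
- **Plugs:** (234,299) looks larger and (269,295) smaller. I'll measure both and confirm them in a crop.

```bash
python3 - <<'E'
from h import *
s=r.sense(); print({k:np.round(s[k],3) for k in('clock','qpos','eef_pos','tcp_rot','opening')})
print(r.camera_model('wrist')['hand_eye'])
Z={n:np.load('/tmp/%s.npz'%n) for n in('top','side')}
C={n:cloud(n,Z[n]['d']) for n in Z}
im=Z['top']['im']; save('crop',cv2.resize(im[205:335,215:445],None,fx=3.4,fy=3.4,interpolation=cv2.INTER_CUBIC))
def near(n,x,y,R,z0,z1):
    P=C[n].reshape(-1,3); return P[(np.hypot(P[:,0]-x,P[:,1]-y)<R)&(P[:,2]>z0)&(P[:,2]<z1)]
objs=dict(large=(465,232,14,42),small=(475,145,11,30),strainer=(476,-57,20,48),brush=(451,-238,30,62),scraper=(432,52,9,36),jar=(434,-145,30,64))
for k,(x,y,b,t) in objs.items():
    for n in C:
        for lab,(z0,z1) in dict(knob=(t-8,t+6),body=(b-4,b+5)).items():
            P=near(n,x,y,48,z0,z1)
            if len(P)<4: print(k,n,lab,len(P)); continue
            (cx,cy),(w,h),a=cv2.minAreaRect(P[:,:2].astype(np.float32)); (ex,ey),rad=cv2.minEnclosingCircle(P[:,:2].astype(np.float32))
            print(k,n,lab,len(P),'rect',np.round([cx,cy,w,h,a]),'circ',np.round([ex,ey,2*rad]),'med',np.median(P,0).round())
for k,(x,y) in dict(tray3=(624,-152),tray2=(605,141)).items():
    for n in C:
        P=near(n,x,y,165 if k=='tray3' else 115,12,24); print(k,n,len(P),[np.round(v,1) for v in cv2.minAreaRect(P[:,:2].astype(np.float32))],np.median(P,0).round())
E
```

```text
{'clock': np.float64(1.1), 'qpos': array([-1.152,  0.353,  1.633, -0.   ,  1.155, -0.002]), 'eef_pos': array([ 255.292, -570.471,  231.266]), 'tcp_rot': array([-3.142,  0.   ,  0.421]), 'opening': np.float64(0.998)}
[[-1.00473751e-03 -9.55982358e-01 -2.93422430e-01  7.50691872e+01]
 [ 9.99999460e-01 -1.03882280e-03 -3.96721412e-05  1.12559179e+00]
 [-2.66888042e-04 -2.93422311e-01  9.55982885e-01 -1.43615515e+02]
 [ 0.00000000e+00  0.00000000e+00  0.00000000e+00  1.00000000e+00]]
large top knob 40 rect [465. 231.  15.  16.   0.] circ [465. 232.  18.] med [465. 231.  41.]
large top body 218 rect [464. 231.  47.  47.   0.] circ [464. 232.  50.] med [464. 229.  14.]
large side knob 63 rect [464. 233.  15.  19.   5.] circ [464. 233.  20.] med [464. 237.  41.]
large side body 266 rect [465. 235.  48.  48.   3.] circ [465. 233.  52.] med [464. 239.  14.]
small top knob 18 rect [477. 140.   9.  11.  45.] circ [478. 140.  12.] med [478. 140.  28.]
small top body 96 rect [478. 140.  32.  30.  65.] circ [477. 140.  33.] med [478. 139.  10.]
small side knob 26 rect [477. 142.   9.  13.   5.] ci
[... 1435 characters left out ...]
r top body 24 rect [ 440. -140.   28.   49.   62.] circ [ 436. -149.   50.] med [ 448. -131.   33.]
jar side knob 187 rect [ 434. -147.   47.   45.   76.] circ [ 434. -148.   51.] med [ 434. -142.   64.]
jar side body 61 rect [ 435. -137.   40.   49.   80.] circ [ 435. -145.   55.] med [ 436. -128.   31.]
tray3 top 679 [array([ 568.7, -159.4]), array([211.5, 267.3]), np.float64(7.0)] [ 606. -121.   18.]
tray3 side 647 [array([ 567.2, -160.2]), array([210.7, 279.2]), np.float64(6.9)] [ 613. -111.   18.]
tray2 top 398 [array([572.9, 143.9]), array([180.6, 163.7]), np.float64(83.2)] [605. 140.  18.]
tray2 side 683 [array([573.6, 144.3]), array([186. , 160.3]), np.float64(83.3)] [604. 143.  17.]
```

View pics/crop.png

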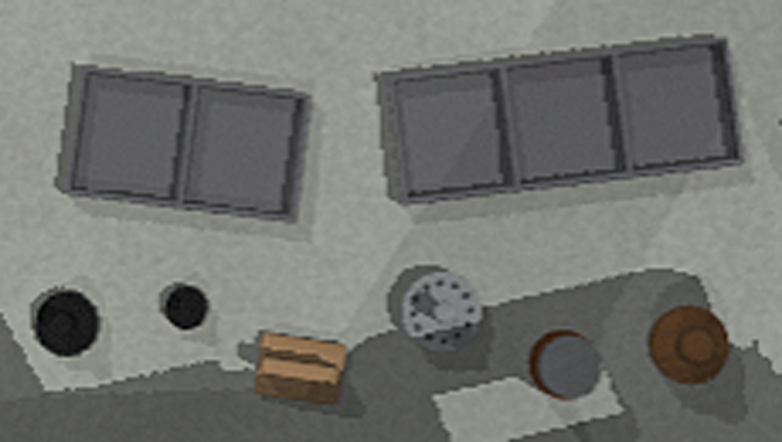

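The crop confirms the picks. The plug at top px (234,299) measures 50 mm across with its knob top at about 42 mm, so it is the large one. The one at (269,295) measures about 33 mm with its knob top at about 30 mm, so it is the small one. Both grey trays are empty. I'll turn the jaws along world x first.

move_arm:
  increments:
    - {"rz": -8.25,"gripper": 0.2}
    - {"rz": -8.25}
    - {"rz": -8.25}
    - {"rz": -8.25}
    - {"rz": -8.25}
    - {"rz": -8.25}
    - {"rz": -8.25}
    - {"rz": -8.1}
    - {"tx": 2.5,"ty": 1.5}
    - {"tx": 2.5,"ty": 1.5}
    - {"tx": 2.5,"ty": 1.5}
    - {"tx": 2.5,"ty": 1.5}
  squeeze: 40

```text
invalid input
```

```bash
python3 - <<'E'
from h import *
s=r.sense(); print(s['qpos'].round(2) if hasattr(s['qpos'],'round') else s['qpos'],np.round(s['tcp_rot'],3),np.round(s['eef_pos']))
for n in('top','side'):
    C=cloud(n,np.load('/tmp/%s.npz'%n)['d']).reshape(-1,3)
    for k,(x,y,L) in dict(tray3=(624,-152,150),tray2=(605,141,110)).items():
        P=C[(abs(C[:,0]-x)<85)&(abs(C[:,1]-y)<L)&(C[:,2]>11)&(C[:,2]<24)&(C[:,0]>535)]
        print(k,n,[np.round(v,1) for v in cv2.minAreaRect(P[:,:2].astype(np.float32))])
E
```

```text
[-1.15  0.35  1.63 -0.    1.16 -0.  ] [-3.142  0.     0.421] [ 255. -570.  231.]
tray3 top [array([ 623.6, -152.7]), array([100.9, 267.3]), np.float64(7.0)]
tray2 top [array([604.3, 140.2]), array([180.5, 100.5]), np.float64(83.2)]
tray3 side [array([ 622.2, -153.5]), array([ 99.8, 279.2]), np.float64(6.8)]
tray2 side [array([602.9, 140.9]), array([186. , 101.4]), np.float64(83.3)]
```

move_arm:
  increments:
    - {"tx": 0,"ty": 0,"tz": 0,"rx": 0,"ry": 0,"rz": -8.25,"gripper": 0.2}
    - {"tx": 0,"ty": 0,"tz": 0,"rx": 0,"ry": 0,"rz": -8.25,"gripper": 0.2}
    - {"tx": 0,"ty": 0,"tz": 0,"rx": 0,"ry": 0,"rz": -8.25,"gripper": 0.2}
    - {"tx": 0,"ty": 0,"tz": 0,"rx": 0,"ry": 0,"rz": -8.25,"gripper": 0.2}
    - {"tx": 0,"ty": 0,"tz": 0,"rx": 0,"ry": 0,"rz": -8.25,"gripper": 0.2}
    - {"tx": 0,"ty": 0,"tz": 0,"rx": 0,"ry": 0,"rz": -8.25,"gripper": 0.2}
    - {"tx": 0,"ty": 0,"tz": 0,"rx": 0,"ry": 0,"rz": -8.25,"gripper": 0.2}
    - {"tx": 0,"ty": 0,"tz": 0,"rx": 0,"ry": 0,"rz": -8.1,"gripper": 0.2}
  squeeze: 40

```text
clock: 1.9
eef_pos: [255.3, -570.5, 231.3]
tcp_rot: [3.142, 0.0, 1.576]
contact_force: [-0.4, -0.0, 0.1]
opening: 0.598
```

move_arm:
  increments:
    - {"tx": 4.1,"ty": 2.44,"tz": 0,"rx": 0,"ry": 0,"rz": 0,"gripper": 0.2}
    - {"tx": 4.1,"ty": 2.44,"tz": 0,"rx": 0,"ry": 0,"rz": 0,"gripper": 0.2}
    - {"tx": 4.1,"ty": 2.44,"tz": 0,"rx": 0,"ry": 0,"rz": 0,"gripper": 0.2}
    - {"tx": 4.1,"ty": 2.44,"tz": 0,"rx": 0,"ry": 0,"rz": 0,"gripper": 0.2}
    - {"tx": 4.1,"ty": 2.44,"tz": 0,"rx": 0,"ry": 0,"rz": 0,"gripper": 0.2}
    - {"tx": 4.1,"ty": 2.44,"tz": 0,"rx": 0,"ry": 0,"rz": 0,"gripper": 0.2}
    - {"tx": 4.1,"ty": 2.44,"tz": 0,"rx": 0,"ry": 0,"rz": 0,"gripper": 0.2}
    - {"tx": 4.1,"ty": 2.44,"tz": 0,"rx": 0,"ry": 0,"rz": 0,"gripper": 0.2}
    - {"tx": 0,"ty": 0,"tz": 3.5,"rx": 0,"ry": 0,"rz": 0,"gripper": 0.2}
    - {"tx": 0,"ty": 0,"tz": 3.5,"rx": 0,"ry": 0,"rz": 0,"gripper": 0.2}
    - {"tx": 0,"ty": 0,"tz": 3.5,"rx": 0,"ry": 0,"rz": 0,"gripper": 0.2}
    - {"tx": 0,"ty": 0,"tz": 3.5,"rx": 0,"ry": 0,"rz": 0,"gripper": 0.2}

```text
clock: 3.1
eef_pos: [451.0, -242.5, 90.3]
tcp_rot: [3.141, 0.001, 1.571]
contact_force: [0.5, 0.4, 0.2]
opening: 0.603
```

```bash
python3 - <<'E'
from h import *
s=r.sense(); im,d=r.grab_frame('wrist'); save('w1',im)
P=cloud('wrist',d).reshape(-1,3); H=np.array(r.camera_model('wrist')['hand_eye'])
from scipy.spatial.transform import Rotation as R
W=(P@H[:3,:3].T+H[:3,3])@R.from_euler('xyz',s['tcp_rot']).as_matrix().T+np.array(s['eef_pos'])
print(s['eef_pos'],s['qpos'])
for n,x,y,z0,z1 in(('brush',450,-242,25,36),('brushknob',450,-242,55,68),('jar',435,-148,58,70)):
    Q=W[(np.hypot(W[:,0]-x,W[:,1]-y)<45)&(W[:,2]>z0)&(W[:,2]<z1)]
    if len(Q)>5: print(n,len(Q),cv2.minEnclosingCircle(Q[:,:2].astype(np.float32)),np.median(Q,0))
E
```

```text
[ 451.0448672  -242.45231199   90.33981486] [-4.96141587e-01  3.67192452e-01  1.98998132e+00 -2.18298566e-05
  7.83378813e-01 -4.96041737e-01]
brush 5339 ((450.8370056152344, -245.1704559326172), 29.921180725097656) [ 450.61535603 -234.81556023   32.764192  ]
brushknob 2157 ((450.84246826171875, -244.89247131347656), 13.419968605041504) [ 450.67601895 -242.73971594   62.55562831]
jar 10408 ((435.5322265625, -149.67941284179688), 23.334707260131836) [ 435.96825239 -148.93912231   64.9808637 ]
```

View pics/w1.png

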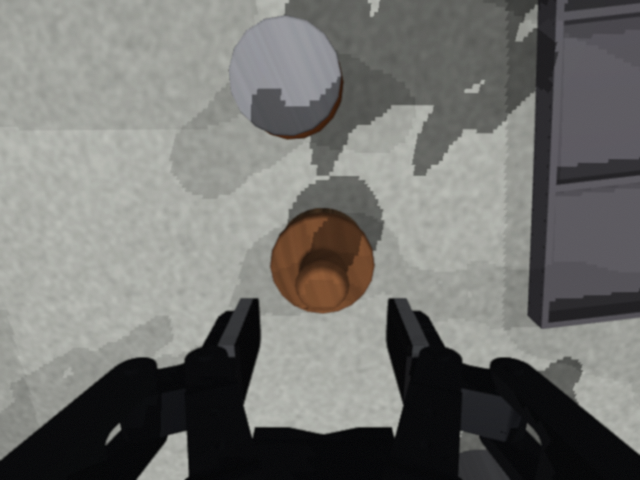

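The wrist view shows the brush knob at px (322,285), centred between the jaws, with the jar behind it at (285,75). I'll descend and grip.

move_arm:
  increments:
    - {"tx": -0.2,"ty": 0,"tz": 2,"rx": 0,"ry": 0,"rz": 0,"gripper": 0.2}
    - {"tx": 0,"ty": 0,"tz": 2,"rx": 0,"ry": 0,"rz": 0,"gripper": 0.2}
    - {"tx": 0,"ty": 0,"tz": 1.4,"rx": 0,"ry": 0,"rz": 0,"gripper": 0.2}
    - {"tx": 0,"ty": 0,"tz": 0,"rx": 0,"ry": 0,"rz": 0,"gripper": -1}
    - {"tx": 0,"ty": 0,"tz": 0,"rx": 0,"ry": 0,"rz": 0,"gripper": -1}
    - {"tx": 0,"ty": 0,"tz": 0,"rx": 0,"ry": 0,"rz": 0,"gripper": -1}
    - {"tx": 0,"ty": 0,"tz": 0,"rx": 0,"ry": 0,"rz": 0,"gripper": -1}
    - {"tx": 0,"ty": 0,"tz": 0,"rx": 0,"ry": 0,"rz": 0,"gripper": -1}
    - {"tx": 0,"ty": 0,"tz": -1,"rx": 0,"ry": 0,"rz": 0,"gripper": -1}
    - {"tx": 0,"ty": 0,"tz": -3,"rx": 0,"ry": 0,"rz": 0,"gripper": -1}
    - {"tx": 0,"ty": 0,"tz": -3,"rx": 0,"ry": 0,"rz": 0,"gripper": -1}
  squeeze: 40

```text
clock: 4.25
eef_pos: [450.2, -244.3, 108.4]
tcp_rot: [-3.14, -0.001, 1.57]
contact_force: [0.8, 0.2, -1.0]
opening: 0.286
```

move_arm:
  increments:
    - {"tx": 0.1,"ty": 4,"tz": 0,"rx": 0,"ry": 0,"rz": 0,"gripper": -1}
    - {"tx": 0.1,"ty": 4,"tz": 0,"rx": 0,"ry": 0,"rz": 0,"gripper": -1}
    - {"tx": 0.1,"ty": 4,"tz": 0,"rx": 0,"ry": 0,"rz": 0,"gripper": -1}
    - {"tx": 0.1,"ty": 4,"tz": 0,"rx": 0,"ry": 0,"rz": 0,"gripper": -1}
    - {"tx": 0,"ty": 2.4,"tz": 0,"rx": 0,"ry": 0,"rz": 0,"gripper": -1}
    - {"tx": 0,"ty": 0,"tz": 0,"rx": 0,"ry": 0,"rz": 0,"gripper": -1}
    - {"tx": 0,"ty": 0,"tz": 2.5,"rx": 0,"ry": 0,"rz": 0,"gripper": -1}
    - {"tx": 0,"ty": 0,"tz": 2.5,"rx": 0,"ry": 0,"rz": 0,"gripper": -1}
    - {"tx": 0,"ty": 0,"tz": 1,"rx": 0,"ry": 0,"rz": 0,"gripper": -1}
    - {"tx": 0,"ty": 0,"tz": 0,"rx": 0,"ry": 0,"rz": 0,"gripper": -1}

```text
clock: 5.25
eef_pos: [633.0, -240.4, 46.2]
tcp_rot: [-3.139, -0.001, 1.57]
contact_force: [0.9, -0.7, -1.2]
opening: 0.289
```

move_arm:
  increments:
    - {"tx": 0,"ty": 0,"tz": 0.5,"rx": 0,"ry": 0,"rz": 0,"gripper": -1}
    - {"tx": 0,"ty": 0,"tz": 0,"rx": 0,"ry": 0,"rz": 0,"gripper": -1}
    - {"tx": 0,"ty": 0,"tz": 0,"rx": 0,"ry": 0,"rz": 0,"gripper": -1}

```text
clock: 5.55
eef_pos: [635.2, -241.0, 43.2]
tcp_rot: [3.14, 0.0, 1.57]
contact_force: [0.2, 0.3, -0.7]
opening: 0.288
```

move_arm:
  increments:
    - {"tx": 0,"ty": 0,"tz": 0.2,"rx": 0,"ry": 0,"rz": 0,"gripper": -1}
    - {"tx": 0,"ty": 0,"tz": 0,"rx": 0,"ry": 0,"rz": 0,"gripper": -1}
    - {"tx": 0,"ty": 0,"tz": 0,"rx": 0,"ry": 0,"rz": 0,"gripper": 0.1}
    - {"tx": 0,"ty": 0,"tz": 0,"rx": 0,"ry": 0,"rz": 0,"gripper": 0.1}
    - {"tx": 0,"ty": 0,"tz": 0,"rx": 0,"ry": 0,"rz": 0,"gripper": 0.1}
    - {"tx": 0,"ty": 0,"tz": -2,"rx": 0,"ry": 0,"rz": 0,"gripper": 0.1}
    - {"tx": 0,"ty": 0,"tz": -4,"rx": 0,"ry": 0,"rz": 0,"gripper": 0.1}
    - {"tx": 0,"ty": 0,"tz": -4,"rx": 0,"ry": 0,"rz": 0,"gripper": 0.1}
    - {"tx": 0,"ty": 0,"tz": 0,"rx": 0,"ry": 0,"rz": 0,"gripper": 0.1}

```text
clock: 6.45
eef_pos: [638.1, -242.0, 146.3]
tcp_rot: [3.133, 0.003, 1.57]
contact_force: [0.9, -0.0, 0.0]
opening: 0.546
```

```bash
cat >> h.py <<'E'
from scipy.spatial.transform import Rotation as R
def wristworld():
    s=r.sense(); im,d=r.grab_frame('wrist')
    P=cloud('wrist',d).reshape(-1,3); H=np.array(r.camera_model('wrist')['hand_eye'])
    return im,(P@H[:3,:3].T+H[:3,3])@R.from_euler('xyz',s['tcp_rot']).as_matrix().T+np.array(s['eef_pos']),s
def circ(W,x,y,z0,z1,rad=45):
    Q=W[(np.hypot(W[:,0]-x,W[:,1]-y)<rad)&(W[:,2]>z0)&(W[:,2]<z1)]
    if len(Q)<6: return len(Q)
    c,R_=cv2.minEnclosingCircle(Q[:,:2].astype(np.float32)); return len(Q),np.round(c,1),round(2*R_,1),np.median(Q,0).round(1)
E
python3 - <<'E'
from h import *
im,W,s=wristworld(); save('w2',im); print(s['eef_pos'])
print(circ(W,634,-241,59,72),circ(W,634,-241,30,39))
print(circ(W,635,-200,2,7,20))
E
```

```text
[ 638.12692687 -242.04040159  146.33067689]
(1400, array([ 635.7, -241.6]), 27.1, array([ 635.8, -239.8,   66.5])) (3456, array([ 635.7, -241.5]), 59.8, array([ 636.1, -234. ,   36.7]))
(1789, array([ 635., -200.]), 40.0, array([ 635. , -201.1,    5.1]))
```

View pics/w2.png

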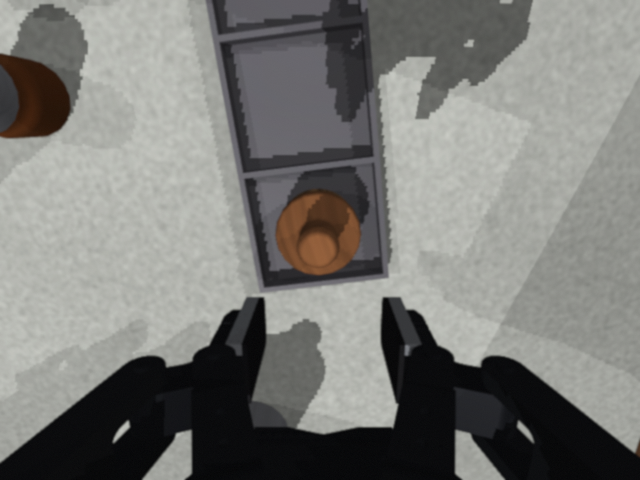

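The brush is flat in the end bay: knob top at about 66 mm, knob and cap concentric at (636,-242). The strainer is next.

move_arm:
  increments:
    - {"tx": 3.07,"ty": -2.7,"tz": 0,"rx": 0,"ry": 0,"rz": 0,"gripper": 0.1}
    - {"tx": 3.07,"ty": -2.7,"tz": 0,"rx": 0,"ry": 0,"rz": 0,"gripper": 0.1}
    - {"tx": 3.07,"ty": -2.7,"tz": 0,"rx": 0,"ry": 0,"rz": 0,"gripper": 0.1}
    - {"tx": 3.07,"ty": -2.7,"tz": 0,"rx": 0,"ry": 0,"rz": 0,"gripper": 0.1}
    - {"tx": 3.07,"ty": -2.7,"tz": 0,"rx": 0,"ry": 0,"rz": 0,"gripper": 0.1}
    - {"tx": 3.07,"ty": -2.7,"tz": 0,"rx": 0,"ry": 0,"rz": 0,"gripper": 0.1}
    - {"tx": 0,"ty": 0,"tz": 3.3,"rx": 0,"ry": 0,"rz": 0,"gripper": 0.1}
    - {"tx": 0,"ty": 0,"tz": 3.3,"rx": 0,"ry": 0,"rz": 0,"gripper": 0.1}
    - {"tx": 0,"ty": 0,"tz": 0,"rx": 0,"ry": 0,"rz": 0,"gripper": 0.1}
    - {"tx": 0,"ty": 0,"tz": 0,"rx": 0,"ry": 0,"rz": 0,"gripper": 0.1}

```text
clock: 7.5
eef_pos: [472.0, -56.4, 73.7]
tcp_rot: [-3.139, -0.0, 1.57]
contact_force: [-0.5, -0.2, 0.7]
opening: 0.555
```

```bash
python3 - <<'E'
from h import *
im,W,s=wristworld(); print(s['eef_pos'],s['tcp_rot'])
print(circ(W,474,-57,43,54),circ(W,474,-57,16,25),circ(W,435,-148,58,70),circ(W,430,53,32,41))
E
```

```text
[472.0037754  -56.38571164  73.74408562] [-3.13877246e+00 -3.01215091e-04  1.57008649e+00]
(856, array([475.4, -56.2]), 15.9, array([475.4, -55.2,  48.8])) (8060, array([475.4, -56.7]), 62.0, array([475.2, -52.1,  21.1])) (93, array([ 441.9, -128.1]), 12.2, array([ 440.4, -127.3,   59.5])) (3651, array([432.4,  46.2]), 48.5, array([431.8,  46.8,  36.4]))
```

move_arm:
  increments:
    - {"tx": 0,"ty": 0.3,"tz": 2,"rx": 0,"ry": 0,"rz": 0,"gripper": 0.1}
    - {"tx": 0,"ty": 0,"tz": 2,"rx": 0,"ry": 0,"rz": 0,"gripper": 0.1}
    - {"tx": 0,"ty": 0,"tz": 1,"rx": 0,"ry": 0,"rz": 0,"gripper": 0.1}
    - {"tx": 0,"ty": 0,"tz": 0,"rx": 0,"ry": 0,"rz": 0,"gripper": -1}
    - {"tx": 0,"ty": 0,"tz": 0,"rx": 0,"ry": 0,"rz": 0,"gripper": -1}
    - {"tx": 0,"ty": 0,"tz": 0,"rx": 0,"ry": 0,"rz": 0,"gripper": -1}
    - {"tx": 0,"ty": 0,"tz": 0,"rx": 0,"ry": 0,"rz": 0,"gripper": -1}
    - {"tx": 0,"ty": 0,"tz": 0,"rx": 0,"ry": 0,"rz": 0,"gripper": -1}

```text
clock: 8.35
eef_pos: [476.5, -56.6, 25.1]
tcp_rot: [3.14, 0.0, 1.57]
contact_force: [-1.2, -0.7, 6.6]
opening: 0.167
```

move_arm:
  increments:
    - {"tx": 0,"ty": 0,"tz": -1,"rx": 0,"ry": 0,"rz": 0,"gripper": -1}
    - {"tx": 0,"ty": 0,"tz": -2.5,"rx": 0,"ry": 0,"rz": 0,"gripper": -1}
    - {"tx": 0,"ty": 0,"tz": -2.5,"rx": 0,"ry": 0,"rz": 0,"gripper": -1}
    - {"tx": -0.2,"ty": 3.4,"tz": 0,"rx": 0,"ry": 0,"rz": 0,"gripper": -1}
    - {"tx": -0.2,"ty": 3.4,"tz": 0,"rx": 0,"ry": 0,"rz": 0,"gripper": -1}
    - {"tx": -0.2,"ty": 3.4,"tz": 0,"rx": 0,"ry": 0,"rz": 0,"gripper": -1}
    - {"tx": -0.2,"ty": 3.4,"tz": 0,"rx": 0,"ry": 0,"rz": 0,"gripper": -1}
    - {"tx": 0,"ty": 0,"tz": 0,"rx": 0,"ry": 0,"rz": 0,"gripper": -1}
    - {"tx": 0,"ty": 0,"tz": 2.5,"rx": 0,"ry": 0,"rz": 0,"gripper": -1}
    - {"tx": 0,"ty": 0,"tz": 2,"rx": 0,"ry": 0,"rz": 0,"gripper": -1}
    - {"tx": 0,"ty": 0,"tz": 0,"rx": 0,"ry": 0,"rz": 0,"gripper": -1}
    - {"tx": 0,"ty": 0,"tz": 0,"rx": 0,"ry": 0,"rz": 0,"gripper": -1}

```text
clock: 9.55
eef_pos: [611.3, -64.5, 39.7]
tcp_rot: [-3.141, -0.0, 1.57]
contact_force: [0.3, -0.2, -1.0]
opening: 0.173
```

Next is a drop of about 11 mm onto the floor (grasp at 25 mm plus 4), then release.

move_arm:
  increments:
    - {"tx": 0,"ty": 0,"tz": 0.7,"rx": 0,"ry": 0,"rz": 0,"gripper": -1}
    - {"tx": 0,"ty": 0,"tz": 0.3,"rx": 0,"ry": 0,"rz": 0,"gripper": -1}
    - {"tx": 0,"ty": 0,"tz": 0,"rx": 0,"ry": 0,"rz": 0,"gripper": -1}
    - {"tx": 0,"ty": 0,"tz": 0,"rx": 0,"ry": 0,"rz": 0,"gripper": -1}
    - {"tx": 0,"ty": 0,"tz": 0,"rx": 0,"ry": 0,"rz": 0,"gripper": -0.1}
    - {"tx": 0,"ty": 0,"tz": 0,"rx": 0,"ry": 0,"rz": 0,"gripper": -0.1}
    - {"tx": 0,"ty": 0,"tz": 0,"rx": 0,"ry": 0,"rz": 0,"gripper": -0.1}
    - {"tx": 0,"ty": 0,"tz": -2,"rx": 0,"ry": 0,"rz": 0,"gripper": -0.1}
    - {"tx": 0,"ty": 0,"tz": -4,"rx": 0,"ry": 0,"rz": 0,"gripper": 0.1}
    - {"tx": 0,"ty": 0,"tz": -4,"rx": 0,"ry": 0,"rz": 0,"gripper": 0.1}
    - {"tx": 0,"ty": 0,"tz": 0,"rx": 0,"ry": 0,"rz": 0,"gripper": 0.1}
    - {"tx": 0,"ty": 0,"tz": 0,"rx": 0,"ry": 0,"rz": 0,"gripper": 0.1}

```text
clock: 10.75
eef_pos: [612.6, -64.6, 130.5]
tcp_rot: [3.139, 0.0, 1.57]
contact_force: [0.1, 0.0, -0.3]
opening: 0.551
```

```bash
python3 - <<'E'
from h import *
im,W,s=wristworld(); print(s['eef_pos'],s['tcp_rot'])
print(circ(W,612,-65,47,58),circ(W,612,-65,22,29,38))
E
```

```text
[612.58683369 -64.6087847  130.49026242] [3.13906075e+00 2.37011757e-04 1.57005243e+00]
(526, array([611.9, -64.4]), 16.1, array([612.1, -63.4,  52.8])) (5457, array([612. , -64.6]), 62.0, array([612.1, -60.9,  25.1]))
```

move_arm:
  increments:
    - {"tx": 4.24,"ty": -2.11,"tz": 0,"rx": 0,"ry": 0,"rz": 0,"gripper": 0.1}
    - {"tx": 4.24,"ty": -2.11,"tz": 0,"rx": 0,"ry": 0,"rz": 0,"gripper": 0.1}
    - {"tx": 4.24,"ty": -2.11,"tz": 0,"rx": 0,"ry": 0,"rz": 0,"gripper": 0.1}
    - {"tx": 4.24,"ty": -2.11,"tz": 0,"rx": 0,"ry": 0,"rz": 0,"gripper": 0.1}
    - {"tx": 4.24,"ty": -2.11,"tz": 0,"rx": 0,"ry": 0,"rz": 0,"gripper": 0.1}
    - {"tx": 4.24,"ty": -2.11,"tz": 0,"rx": 0,"ry": 0,"rz": 0,"gripper": 0.1}
    - {"tx": 4.24,"ty": -2.11,"tz": 0,"rx": 0,"ry": 0,"rz": 0,"gripper": 0.1}
    - {"tx": 0,"ty": 0,"tz": 3,"rx": 0,"ry": 0,"rz": 0,"gripper": 0.1}
    - {"tx": 0,"ty": 0,"tz": 3,"rx": 0,"ry": 0,"rz": 0,"gripper": 0.1}
    - {"tx": 0,"ty": 0,"tz": 0,"rx": 0,"ry": 0,"rz": 0,"gripper": 0.1}
    - {"tx": 0,"ty": 0,"tz": 0,"rx": 0,"ry": 0,"rz": 0,"gripper": 0.1}

```text
clock: 11.9
eef_pos: [463.4, 231.8, 68.4]
tcp_rot: [-3.139, 0.001, 1.57]
contact_force: [-0.0, -0.8, 0.4]
opening: 0.549
```

```bash
python3 - <<'E'
from h import *
im,W,s=wristworld(); save('w3',im);print(s['eef_pos'],s['tcp_rot'])
print(circ(W,464,232,37,48),circ(W,464,232,10,19))
E
```

```text
[463.43812312 231.80165544  68.43150365] [-3.13870842e+00  1.43476559e-03  1.56996992e+00]
(1063, array([465., 232.]), 18.1, array([464.9, 233.2,  42.8])) (4581, array([465.1, 231.7]), 50.2, array([465. , 237.5,  15. ]))
```

View pics/w3.png

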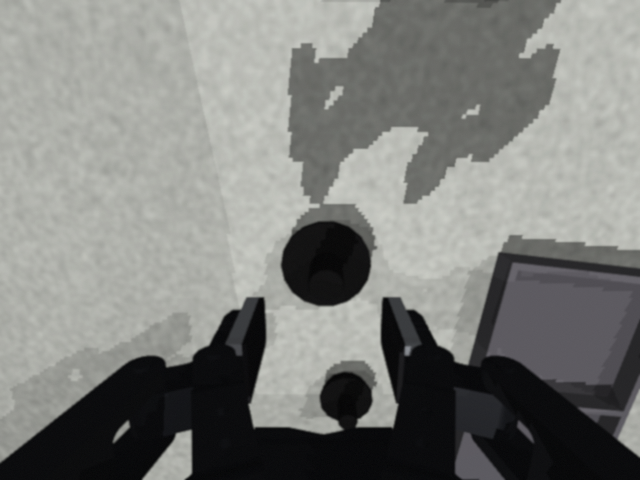

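The view shows the 50 mm plug at px (325,262) in line with the jaws. The small plug at (345,398) is well clear.

move_arm:
  increments:
    - {"tx": 0,"ty": 0.1,"tz": 2,"rx": 0,"ry": 0,"rz": 0,"gripper": 0.1}
    - {"tx": 0,"ty": 0,"tz": 2,"rx": 0,"ry": 0,"rz": 0,"gripper": 0.1}
    - {"tx": 0,"ty": 0,"tz": 1,"rx": 0,"ry": 0,"rz": 0,"gripper": 0.1}
    - {"tx": 0,"ty": 0,"tz": 0,"rx": 0,"ry": 0,"rz": 0,"gripper": -1}
    - {"tx": 0,"ty": 0,"tz": 0,"rx": 0,"ry": 0,"rz": 0,"gripper": -1}
    - {"tx": 0,"ty": 0,"tz": 0,"rx": 0,"ry": 0,"rz": 0,"gripper": -1}
    - {"tx": 0,"ty": 0,"tz": 0,"rx": 0,"ry": 0,"rz": 0,"gripper": -1}
    - {"tx": 0,"ty": 0,"tz": 0,"rx": 0,"ry": 0,"rz": 0,"gripper": -1}

```text
clock: 12.75
eef_pos: [466.1, 232.7, 20.2]
tcp_rot: [3.14, -0.001, 1.57]
contact_force: [-0.8, -1.2, 7.4]
opening: 0.191
```

move_arm:
  increments:
    - {"tx": 0,"ty": 0,"tz": -1,"rx": 0,"ry": 0,"rz": 0,"gripper": -1}
    - {"tx": 0,"ty": 0,"tz": -4,"rx": 0,"ry": 0,"rz": 0,"gripper": -1}
    - {"tx": 0,"ty": 0,"tz": -4,"rx": 0,"ry": 0,"rz": 0,"gripper": -1}
    - {"tx": -4.29,"ty": 1.74,"tz": 0,"rx": 0,"ry": 0,"rz": 0,"gripper": -1}
    - {"tx": -4.29,"ty": 1.74,"tz": 0,"rx": 0,"ry": 0,"rz": 0,"gripper": -1}
    - {"tx": -4.29,"ty": 1.74,"tz": 0,"rx": 0,"ry": 0,"rz": 0,"gripper": -1}
    - {"tx": -4.29,"ty": 1.74,"tz": 0,"rx": 0,"ry": 0,"rz": 0,"gripper": -1}
    - {"tx": -4.29,"ty": 1.74,"tz": 0,"rx": 0,"ry": 0,"rz": 0,"gripper": -1}
    - {"tx": -4.29,"ty": 1.74,"tz": 0,"rx": 0,"ry": 0,"rz": 0,"gripper": -1}
    - {"tx": -4.29,"ty": 1.74,"tz": 0,"rx": 0,"ry": 0,"rz": 0,"gripper": -1}
    - {"tx": -4.29,"ty": 1.74,"tz": 0,"rx": 0,"ry": 0,"rz": 0,"gripper": -1}
    - {"tx": -4.29,"ty": 1.74,"tz": 0,"rx": 0,"ry": 0,"rz": 0,"gripper": -1}

```text
clock: 13.95
eef_pos: [622.0, -155.7, 110.1]
tcp_rot: [3.141, -0.0, 1.57]
contact_force: [1.0, 1.0, -1.2]
opening: 0.198
```

move_arm:
  increments:
    - {"tx": 0,"ty": 0,"tz": 0,"rx": 0,"ry": 0,"rz": 0,"gripper": -1}
    - {"tx": 0,"ty": 0,"tz": 0,"rx": 0,"ry": 0,"rz": 0,"gripper": -1}
    - {"tx": 0,"ty": 0,"tz": 3,"rx": 0,"ry": 0,"rz": 0,"gripper": -1}
    - {"tx": 0,"ty": 0,"tz": 3,"rx": 0,"ry": 0,"rz": 0,"gripper": -1}
    - {"tx": 0,"ty": 0,"tz": 0,"rx": 0,"ry": 0,"rz": 0,"gripper": -1}
    - {"tx": 0,"ty": 0,"tz": 0,"rx": 0,"ry": 0,"rz": 0,"gripper": -1}
    - {"tx": 0,"ty": 0,"tz": 0,"rx": 0,"ry": 0,"rz": 0,"gripper": -1}

```text
clock: 14.65
eef_pos: [622.6, -153.4, 51.0]
tcp_rot: [3.14, 0.0, 1.571]
contact_force: [1.0, -0.4, -0.6]
opening: 0.19
```

move_arm:
  increments:
    - {"tx": 0,"ty": 0,"tz": 1.6,"rx": 0,"ry": 0,"rz": 0,"gripper": -1}
    - {"tx": 0,"ty": 0,"tz": 0.7,"rx": 0,"ry": 0,"rz": 0,"gripper": -1}
    - {"tx": 0,"ty": 0,"tz": 0.3,"rx": 0,"ry": 0,"rz": 0,"gripper": -1}
    - {"tx": 0,"ty": 0,"tz": 0,"rx": 0,"ry": 0,"rz": 0,"gripper": -1}
    - {"tx": 0,"ty": 0,"tz": 0,"rx": 0,"ry": 0,"rz": 0,"gripper": -1}
    - {"tx": 0,"ty": 0,"tz": 0,"rx": 0,"ry": 0,"rz": 0,"gripper": -0.1}
    - {"tx": 0,"ty": 0,"tz": 0,"rx": 0,"ry": 0,"rz": 0,"gripper": -0.1}
    - {"tx": 0,"ty": 0,"tz": 0,"rx": 0,"ry": 0,"rz": 0,"gripper": -0.1}
    - {"tx": 0,"ty": 0,"tz": -2,"rx": 0,"ry": 0,"rz": 0,"gripper": -0.1}
    - {"tx": 0,"ty": 0,"tz": -4,"rx": 0,"ry": 0,"rz": 0,"gripper": 0.1}
    - {"tx": 0,"ty": 0,"tz": -4,"rx": 0,"ry": 0,"rz": 0,"gripper": 0.1}
    - {"tx": 0,"ty": 0,"tz": 0,"rx": 0,"ry": 0,"rz": 0,"gripper": 0.1}

```text
clock: 15.85
eef_pos: [625.2, -154.7, 128.7]
tcp_rot: [3.133, 0.002, 1.57]
contact_force: [0.5, -0.1, -0.4]
opening: 0.55
```

```bash
python3 - <<'E'
from h import *
im,W,s=wristworld(); print(s['eef_pos'],s['tcp_rot'])
print(circ(W,623,-153,41,51),circ(W,623,-153,14.5,22,36))
E
```

```text
[ 625.17969345 -154.7116045   128.73561845] [3.13312162e+00 2.09601259e-03 1.57006346e+00]
(640, array([ 621.6, -154.4]), 18.1, array([ 621.6, -153.2,   46.9])) (3060, array([ 621.7, -154.3]), 50.0, array([ 621.9, -149.9,   19. ]))
```

move_arm:
  increments:
    - {"tx": 3.43,"ty": -3.2,"tz": 0,"rx": 0,"ry": 0,"rz": 0,"gripper": 0.1}
    - {"tx": 3.43,"ty": -3.2,"tz": 0,"rx": 0,"ry": 0,"rz": 0,"gripper": 0.1}
    - {"tx": 3.43,"ty": -3.2,"tz": 0,"rx": 0,"ry": 0,"rz": 0,"gripper": 0.1}
    - {"tx": 3.43,"ty": -3.2,"tz": 0,"rx": 0,"ry": 0,"rz": 0,"gripper": 0.1}
    - {"tx": 3.43,"ty": -3.2,"tz": 0,"rx": 0,"ry": 0,"rz": 0,"gripper": 0.1}
    - {"tx": 3.43,"ty": -3.2,"tz": 0,"rx": 0,"ry": 0,"rz": 0,"gripper": 0.1}
    - {"tx": 0,"ty": 0,"tz": 2.5,"rx": 0,"ry": 0,"rz": 8,"gripper": 0.1}
    - {"tx": 0,"ty": 0,"tz": 2.5,"rx": 0,"ry": 0,"rz": 0,"gripper": 0.1}
    - {"tx": 0,"ty": 0,"tz": 0,"rx": 0,"ry": 0,"rz": 0,"gripper": 0.1}
    - {"tx": 0,"ty": 0,"tz": 0,"rx": 0,"ry": 0,"rz": 0,"gripper": 0.1}

```text
clock: 16.9
eef_pos: [429.1, 52.0, 72.7]
tcp_rot: [-3.139, 0.001, 1.431]
contact_force: [-0.2, -0.2, -0.2]
opening: 0.55
```

```bash
python3 - <<'E'
from h import *
im,W,s=wristworld(); print(s['eef_pos'],np.degrees(s['tcp_rot']))
Q=W[(np.hypot(W[:,0]-431,W[:,1]-52)<45)&(W[:,2]>32)&(W[:,2]<41)]
print(len(Q),cv2.minAreaRect(Q[:,:2].astype(np.float32)),np.median(Q,0))
E
```

```text
[429.0582586   51.96639979  72.74289237] [-1.79855487e+02  3.62373674e-02  8.19834576e+01]
2906 ((431.56304931640625, 53.093170166015625), (58.89594650268555, 13.733370780944824), 81.46444702148438) [431.68956226  55.55284173  36.55605102]
```

move_arm:
  increments:
    - {"tx": 0,"ty": 0.2,"tz": 2.5,"rx": 0,"ry": 0,"rz": 0,"gripper": 0.1}
    - {"tx": 0,"ty": 0,"tz": 2,"rx": 0,"ry": 0,"rz": 0,"gripper": 0.1}
    - {"tx": 0,"ty": 0,"tz": 1.2,"rx": 0,"ry": 0,"rz": 0,"gripper": 0.1}
    - {"tx": 0,"ty": 0,"tz": 0,"rx": 0,"ry": 0,"rz": 0,"gripper": -1}
    - {"tx": 0,"ty": 0,"tz": 0,"rx": 0,"ry": 0,"rz": 0,"gripper": -1}
    - {"tx": 0,"ty": 0,"tz": 0,"rx": 0,"ry": 0,"rz": 0,"gripper": -1}
    - {"tx": 0,"ty": 0,"tz": 0,"rx": 0,"ry": 0,"rz": 0,"gripper": -1}
    - {"tx": 0,"ty": 0,"tz": 0,"rx": 0,"ry": 0,"rz": 0,"gripper": -1}

```text
clock: 17.75
eef_pos: [432.5, 51.9, 17.1]
tcp_rot: [3.14, -0.0, 1.431]
contact_force: [0.3, -0.7, 7.3]
opening: 0.156
```

move_arm:
  increments:
    - {"tx": 0,"ty": 0,"tz": -1,"rx": 0,"ry": 0,"rz": 0,"gripper": -1}
    - {"tx": 0,"ty": 0,"tz": -3,"rx": 0,"ry": 0,"rz": 0,"gripper": -1}
    - {"tx": 0,"ty": 0,"tz": -4,"rx": 0,"ry": 0,"rz": 0,"gripper": -1}
    - {"tx": 3.1,"ty": 3.14,"tz": 0,"rx": 0,"ry": 0,"rz": 0,"gripper": -1}
    - {"tx": 3.1,"ty": 3.14,"tz": 0,"rx": 0,"ry": 0,"rz": 0,"gripper": -1}
    - {"tx": 3.1,"ty": 3.14,"tz": 0,"rx": 0,"ry": 0,"rz": 0,"gripper": -1}
    - {"tx": 3.1,"ty": 3.14,"tz": 0,"rx": 0,"ry": 0,"rz": 0,"gripper": -1}
    - {"tx": 3.1,"ty": 3.14,"tz": 0,"rx": 0,"ry": 0,"rz": 0,"gripper": -1}
    - {"tx": 0,"ty": 0,"tz": 0,"rx": 0,"ry": 0,"rz": 0,"gripper": -1}
    - {"tx": 0,"ty": 0,"tz": 4.5,"rx": 0,"ry": 0,"rz": 0,"gripper": -1}
    - {"tx": 0,"ty": 0,"tz": 0,"rx": 0,"ry": 0,"rz": 0,"gripper": -1}
    - {"tx": 0,"ty": 0,"tz": 0,"rx": 0,"ry": 0,"rz": 0,"gripper": -1}

```text
clock: 18.95
eef_pos: [607.5, 182.7, 51.2]
tcp_rot: [-3.139, 0.001, 1.43]
contact_force: [0.1, 0.6, -0.2]
opening: 0.154
```

move_arm:
  increments:
    - {"tx": 0.1,"ty": 0,"tz": 1.8,"rx": 0,"ry": 0,"rz": 0,"gripper": -1}
    - {"tx": 0,"ty": 0,"tz": 0.8,"rx": 0,"ry": 0,"rz": 0,"gripper": -1}
    - {"tx": 0,"ty": 0,"tz": 0.4,"rx": 0,"ry": 0,"rz": 0,"gripper": -1}
    - {"tx": 0,"ty": 0,"tz": 0,"rx": 0,"ry": 0,"rz": 0,"gripper": -1}
    - {"tx": 0,"ty": 0,"tz": 0,"rx": 0,"ry": 0,"rz": 0,"gripper": -1}
    - {"tx": 0,"ty": 0,"tz": 0,"rx": 0,"ry": 0,"rz": 0,"gripper": -0.2}
    - {"tx": 0,"ty": 0,"tz": 0,"rx": 0,"ry": 0,"rz": 0,"gripper": -0.2}
    - {"tx": 0,"ty": 0,"tz": 0,"rx": 0,"ry": 0,"rz": 0,"gripper": -0.2}
    - {"tx": 0,"ty": 0,"tz": -2,"rx": 0,"ry": 0,"rz": 0,"gripper": -0.2}
    - {"tx": 0,"ty": 0,"tz": -4.5,"rx": 0,"ry": 0,"rz": 0,"gripper": 1}
    - {"tx": 0,"ty": 0,"tz": -4.5,"rx": 0,"ry": 0,"rz": 0,"gripper": 1}
    - {"tx": 0,"ty": 0,"tz": 0,"rx": 0,"ry": 0,"rz": 0,"gripper": 1}

```text
clock: 20.15
eef_pos: [613.0, 185.5, 137.9]
tcp_rot: [3.132, -0.004, 1.431]
contact_force: [0.3, 0.7, 0.8]
opening: 0.889
```

```bash
python3 - <<'E'
from h import *
im,W,s=wristworld(); print(s['eef_pos'],np.degrees(s['tcp_rot']),s['clock'])
for z0,z1 in((36,46),(11.5,15)):
  Q=W[(np.hypot(W[:,0]-609,W[:,1]-184)<40)&(W[:,2]>z0)&(W[:,2]<z1)]
  print(len(Q),cv2.minAreaRect(Q[:,:2].astype(np.float32)),np.median(Q,0))
E
```

```text
[612.9880351  185.51190751 137.85992887] [179.46608355  -0.24526657  81.96478962] 20.15
1750 ((609.8240966796875, 185.33079528808594), (58.859962463378906, 13.613606452941895), 82.0305404663086) [610.29131808 187.07809079  40.55181175]
3682 ((610.043212890625, 185.33206176757812), (65.24832916259766, 47.733062744140625), 81.62344360351562) [614.9201297  188.26399355  13.85106133]
```

move_arm:
  increments:
    - {"tx": -3.93,"ty": -1.41,"tz": 0,"rx": 0,"ry": 0,"rz": 0,"gripper": 1}
    - {"tx": -3.93,"ty": -1.41,"tz": 0,"rx": 0,"ry": 0,"rz": 0,"gripper": 1}
    - {"tx": -3.93,"ty": -1.41,"tz": 0,"rx": 0,"ry": 0,"rz": 0,"gripper": 1}
    - {"tx": -3.93,"ty": -1.41,"tz": 0,"rx": 0,"ry": 0,"rz": 0,"gripper": 1}
    - {"tx": -3.93,"ty": -1.41,"tz": 0,"rx": 0,"ry": 0,"rz": 0,"gripper": 1}
    - {"tx": -3.93,"ty": -1.41,"tz": 0,"rx": 0,"ry": 0,"rz": 0,"gripper": 1}
    - {"tx": -3.93,"ty": -1.41,"tz": 0,"rx": 0,"ry": 0,"rz": 0,"gripper": 1}
    - {"tx": -3.93,"ty": -1.41,"tz": 0,"rx": 0,"ry": 0,"rz": 0,"gripper": 1}
    - {"tx": -3.93,"ty": -1.41,"tz": 0,"rx": 0,"ry": 0,"rz": 0,"gripper": 1}
    - {"tx": 0,"ty": 0,"tz": 3.5,"rx": 0,"ry": 0,"rz": 0,"gripper": 1}
    - {"tx": 0,"ty": 0,"tz": 0,"rx": 0,"ry": 0,"rz": 0,"gripper": 1}
    - {"tx": 0,"ty": 0,"tz": 0,"rx": 0,"ry": 0,"rz": 0,"gripper": 1}

```text
clock: 21.4
eef_pos: [433.0, -147.6, 95.6]
tcp_rot: [-3.138, -0.001, 1.43]
contact_force: [0.4, -0.0, 0.0]
opening: 1.001
```

```bash
python3 - <<'E'
from h import *
im,W,s=wristworld(); print(s['eef_pos'],np.degrees(s['tcp_rot']),s['opening'])
print(circ(W,435,-148,58,70))
E
```

```text
[ 432.98016442 -147.62476226   95.57810257] [-1.79818126e+02 -4.23979085e-02  8.19482446e+01] 1.0007582270858755
(6511, array([ 435.6, -149.5]), 46.8, array([ 435.8, -147.7,   65. ]))
```

move_arm:
  increments:
    - {"tx": -0.1,"ty": 0.25,"tz": 0,"rx": 0,"ry": 0,"rz": 0,"gripper": 1}
    - {"tx": 0,"ty": 0,"tz": 2.5,"rx": 0,"ry": 0,"rz": 0,"gripper": 1}
    - {"tx": 0,"ty": 0,"tz": 2.5,"rx": 0,"ry": 0,"rz": 0,"gripper": 1}
    - {"tx": 0,"ty": 0,"tz": 1.6,"rx": 0,"ry": 0,"rz": 0,"gripper": 1}
    - {"tx": 0,"ty": 0,"tz": 0,"rx": 0,"ry": 0,"rz": 0,"gripper": -1}
    - {"tx": 0,"ty": 0,"tz": 0,"rx": 0,"ry": 0,"rz": 0,"gripper": -1}
    - {"tx": 0,"ty": 0,"tz": 0,"rx": 0,"ry": 0,"rz": 0,"gripper": -1}
    - {"tx": 0,"ty": 0,"tz": 0,"rx": 0,"ry": 0,"rz": 0,"gripper": -1}
    - {"tx": 0,"ty": 0,"tz": 0,"rx": 0,"ry": 0,"rz": 0,"gripper": -1}

```text
clock: 22.35
eef_pos: [436.8, -149.4, 32.0]
tcp_rot: [3.141, 0.0, 1.431]
contact_force: [-3.0, 1.8, 10.3]
opening: 0.539
```

move_arm:
  increments:
    - {"tx": 0,"ty": 0,"tz": -1,"rx": 0,"ry": 0,"rz": 0,"gripper": -1}
    - {"tx": 0,"ty": 0,"tz": -3,"rx": 0,"ry": 0,"rz": 0,"gripper": -1}
    - {"tx": 0,"ty": 0,"tz": -4.5,"rx": 0,"ry": 0,"rz": 0,"gripper": -1}
    - {"tx": 0,"ty": 0,"tz": 0,"rx": 0,"ry": 0,"rz": 0,"gripper": -1}
    - {"tx": 0,"ty": 0,"tz": 0,"rx": 0,"ry": 0,"rz": 0,"gripper": -1}
  squeeze: 50

```text
clock: 22.85
eef_pos: [437.5, -149.9, 117.2]
tcp_rot: [3.137, 0.001, 1.431]
contact_force: [-0.2, -0.0, -1.8]
opening: 0.534
```

```bash
python3 - <<'E'
from h import *
im,d=r.grab_frame('side'); s=r.sense(); print(s['eef_pos'],s['contact_force'],s['opening'])
save('s2',cv2.resize(im[130:290,280:460],None,fx=4,fy=3.7))
E
```

```text
[ 436.52737302 -149.50181914  115.98265216] [ 0.39462894  0.31631613 -2.23331396] 0.5383973997176987
```

View pics/s2.png

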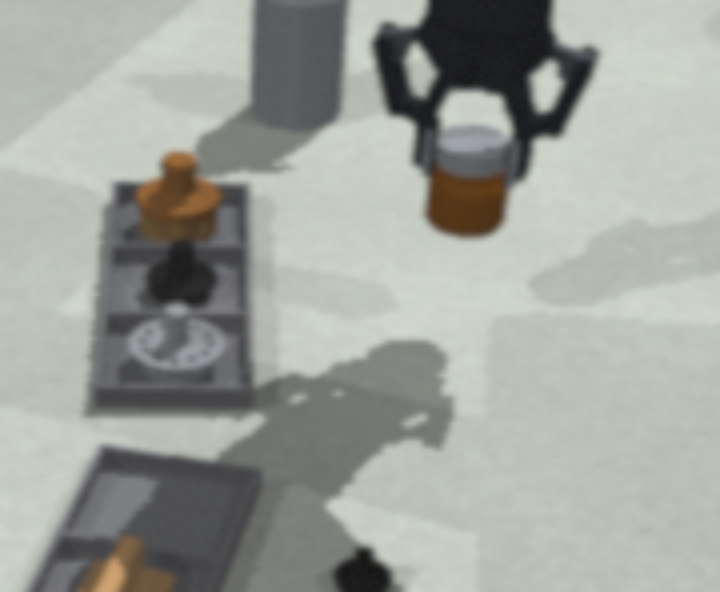

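The jar is held upright by lid and shoulder, and the weight reads about 1.5–2 N. All three sink items stand upright, one to a bay.

move_arm:
  increments:
    - {"tx": 3.8,"ty": 1.8,"tz": 0,"rx": 0,"ry": 0,"rz": 0,"gripper": -1}
    - {"tx": 3.8,"ty": 1.8,"tz": 0,"rx": 0,"ry": 0,"rz": 0,"gripper": -1}
    - {"tx": 3.8,"ty": 1.8,"tz": 0,"rx": 0,"ry": 0,"rz": 0,"gripper": -1}
    - {"tx": 3.8,"ty": 1.8,"tz": 0,"rx": 0,"ry": 0,"rz": 0,"gripper": -1}
    - {"tx": 3.8,"ty": 1.8,"tz": 0,"rx": 0,"ry": 0,"rz": 0,"gripper": -1}
    - {"tx": 3.8,"ty": 1.8,"tz": 0,"rx": 0,"ry": 0,"rz": 0,"gripper": -1}
    - {"tx": 3.8,"ty": 1.8,"tz": 0,"rx": 0,"ry": 0,"rz": 0,"gripper": -1}
    - {"tx": 0,"ty": 0,"tz": 0,"rx": 0,"ry": 0,"rz": 0,"gripper": -1}
    - {"tx": 0,"ty": 0,"tz": 2.5,"rx": 0,"ry": 0,"rz": 0,"gripper": -1}
    - {"tx": 0,"ty": 0,"tz": 2.5,"rx": 0,"ry": 0,"rz": 0,"gripper": -1}
    - {"tx": 0,"ty": 0,"tz": 0,"rx": 0,"ry": 0,"rz": 0,"gripper": -1}
    - {"tx": 0,"ty": 0,"tz": 0,"rx": 0,"ry": 0,"rz": 0,"gripper": -1}

```text
clock: 24.1
eef_pos: [597.2, 95.8, 64.4]
tcp_rot: [-3.139, 0.001, 1.43]
contact_force: [1.2, -0.5, -0.1]
opening: 0.534
```

move_arm:
  increments:
    - {"tx": 0,"ty": 0.1,"tz": 1.7,"rx": 0,"ry": 0,"rz": 0,"gripper": -1}
    - {"tx": 0,"ty": 0,"tz": 0.7,"rx": 0,"ry": 0,"rz": 0,"gripper": -1}
    - {"tx": 0,"ty": 0,"tz": 0.4,"rx": 0,"ry": 0,"rz": 0,"gripper": -1}
    - {"tx": 0,"ty": 0,"tz": 0,"rx": 0,"ry": 0,"rz": 0,"gripper": -1}
    - {"tx": 0,"ty": 0,"tz": 0,"rx": 0,"ry": 0,"rz": 0,"gripper": -1}

```text
clock: 24.6
eef_pos: [599.6, 96.2, 37.9]
tcp_rot: [3.141, -0.0, 1.43]
contact_force: [-0.1, -1.0, -1.4]
opening: 0.538
```

move_arm:
  increments:
    - {"tx": 0,"ty": 0,"tz": 0.2,"rx": 0,"ry": 0,"rz": 0,"gripper": -1}
    - {"tx": 0,"ty": 0,"tz": 0,"rx": 0,"ry": 0,"rz": 0,"gripper": -1}
    - {"tx": 0,"ty": 0,"tz": 0,"rx": 0,"ry": 0,"rz": 0,"gripper": 0.7}
    - {"tx": 0,"ty": 0,"tz": 0,"rx": 0,"ry": 0,"rz": 0,"gripper": 0.7}
    - {"tx": 0,"ty": 0,"tz": 0,"rx": 0,"ry": 0,"rz": 0,"gripper": 0.7}
    - {"tx": 0,"ty": 0,"tz": 0,"rx": 0,"ry": 0,"rz": 0,"gripper": 0.7}
    - {"tx": 0,"ty": 0,"tz": -2,"rx": 0,"ry": 0,"rz": 0,"gripper": 0.7}
    - {"tx": 0,"ty": 0,"tz": -4,"rx": 0,"ry": 0,"rz": 0,"gripper": 0.7}
    - {"tx": 0,"ty": 0,"tz": -4,"rx": 0,"ry": 0,"rz": 0,"gripper": 0.7}
    - {"tx": 0,"ty": 0,"tz": -4,"rx": 0,"ry": 0,"rz": 0,"gripper": 0.7}
    - {"tx": -3,"ty": -4,"tz": 0,"rx": 0,"ry": 0,"rz": 0,"gripper": 0.7}
    - {"tx": -3,"ty": -4,"tz": 0,"rx": 0,"ry": 0,"rz": 0,"gripper": 0.7}

```text
clock: 25.8
eef_pos: [512.1, 47.8, 176.6]
tcp_rot: [3.138, -0.001, 1.432]
contact_force: [-0.5, -0.6, -0.6]
opening: 0.849
```

move_arm:
  increments:
    - {"tx": -2,"ty": -4,"tz": 0,"rx": 0,"ry": 0,"rz": 0,"gripper": 0.7}
    - {"tx": -2,"ty": -4,"tz": 0,"rx": 0,"ry": 0,"rz": 0,"gripper": 0.7}
    - {"tx": 0,"ty": -4,"tz": 0,"rx": 0,"ry": 0,"rz": 0,"gripper": 0.7}
    - {"tx": 0,"ty": 0,"tz": 0,"rx": 0,"ry": 0,"rz": 0,"gripper": 0.7}
    - {"tx": 0,"ty": 0,"tz": 0,"rx": 0,"ry": 0,"rz": 0,"gripper": 0.7}

```text
clock: 26.3
eef_pos: [387.2, 25.1, 175.7]
tcp_rot: [3.14, -0.0, 1.431]
contact_force: [0.1, -0.1, -0.3]
opening: 0.851
```

```bash
python3 - <<'E'
from h import *
for n in('top','side'):
    im,d=r.grab_frame(n); W=cloud(n,d).reshape(-1,3)
    A=np.load('/tmp/%s.npz'%n); W0=cloud(n,A['d']).reshape(-1,3)
    crop=im[205:335,215:445] if n=='top' else im[130:340,260:420]
    save('end_'+n,cv2.resize(crop,None,fx=2.8 if n=='side' else 3.4,fy=2.8 if n=='side' else 3.4,interpolation=cv2.INTER_CUBIC))
    for k,a in dict(jar=(599,97,60,74),brush=(635,-242,59,72),brushcap=(635,-242,29,39),plug=(622,-154,41,51),strain=(612,-64,47,58),rim=(612,-64,22,28,36)).items(): print(n,k,circ(W,*a))
    for k,a in dict(small=(477,141,6,36,25),disp=(565,-425,60,120,50),col=(550,485,60,110,130)).items(): print(n,k,circ(W0,*a),circ(W,*a))
print(r.sense()['eef_pos'])
E
```

```text
top jar (261, array([600. ,  95.6]), 45.9, array([599. ,  94.7,  67.2]))
top brush (82, array([ 634.9, -239.2]), 26.8, array([ 635.3, -238. ,   65.3]))
top brushcap (274, array([ 635.5, -238.8]), 60.6, array([ 634. , -234.5,   34.8]))
top plug (37, array([ 620.7, -154.1]), 17.5, array([ 622.1, -153.7,   45.1]))
top strain (27, array([612.1, -64.4]), 15.0, array([611. , -65.7,  51.7]))
top rim (264, array([611.7, -64.7]), 61.5, array([611.1, -64.8,  24.3]))
top small (123, array([477.6, 139.7]), 33.3, array([477.6, 139.5,  10.8])) (123, array([477.5, 140.1]), 33.4, array([477.6, 139.6,  11. ]))
top disp (370, array([ 570.6, -439.6]), 71.6, array([ 566.5, -414.7,  108.2])) (387, array([ 570.4, -439.7]), 72.1, array([ 566. , -415.2,  109.5]))
top col (4101, array([554.2, 500.2]), 187.4, array([552.6, 490.7,  94.5])) (4108, array([554.2, 500.2]), 187.5, array([552.6, 490.7,  94.4]))
side jar (254, array([599.1,  96.1]), 50.0, array([598.2, 101.6,  68.3]))
side brush (52, array([ 632.7, -238.2]), 32.7, array([ 632.4, -234.7,   65.6]))
side brushcap (139, array([ 632. , -235.5]), 64.1, array([ 629.6, -226.3,   35.8]))
side plug (28, array([ 619.4, -152.6]), 24.5, array([ 619.7, -148.6,   45.6]))
side strain (27, array([610.3, -64.2]), 19.3, array([609.9, -60.9,  51.3]))
side rim (219, array([610.3, -61.7]), 64.4, array([607.2, -58.1,  24.9]))
side small (149, array([476.2, 141.2]), 35.1, array([476.4, 144.4,  11.9])) (146, array([475.9, 141.2]), 35.9, array([476.3, 144.9,  11.9]))
side disp (454, array([ 568.7, -432.1]), 74.3, array([ 566.6, -412.5,   92.1])) (450, array([ 569.5, -435.4]), 72.8, array([ 566.7, -412.6,   91.7]))
side col (4818, array([553.3, 498.7]), 183.0, array([550.5, 491.6,  96.2])) (4816, array([553.6, 498.5]), 184.2, array([550.4, 491.4,  96.2]))
[388.57665139  25.17972791 175.71099762]
```

View pics/end_top.png

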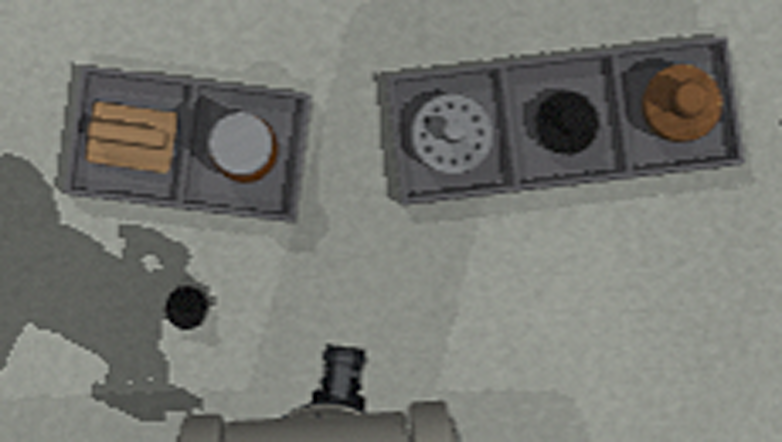

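View pics/end_side.png

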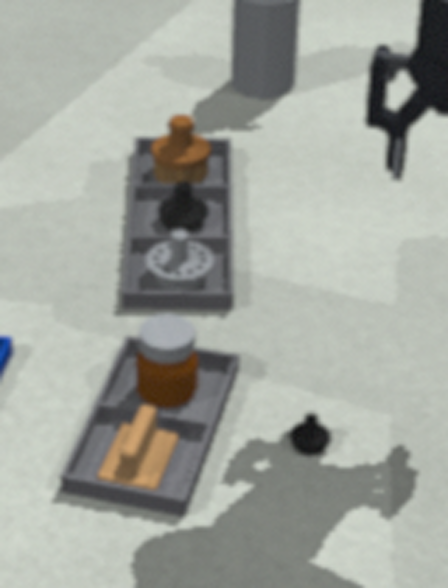

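All five things are in their bays, upright and flat. The small plug, dispenser and colander have not moved, and the arm is clear, so I'm handing in.

```bash
python3 -c "
from rig import r
print(r.sign_off())"
```

```text
the job is handed in; nothing more can be done
None
```

Both kits are made up and the job is handed in, with about 26 s on the robot's clock. The sign-off gives no verdict, so these results rest on my own checks.

- **Sink kit:** the three-bay tray holds the strainer, the larger plug and the pot brush, one to a bay.
- **Barbecue kit:** the grey two-bay tray holds the scraper and the jar; the blue look-alike was left alone.
- **Last checks:** tops measured about 66 mm (brush), 45 mm (plug), 52 mm (strainer) and 67 mm (jar) in the final top and side pictures, and 40.5 mm (scraper) from the wrist camera after it was set down. Each matches its own height plus the 4 mm tray floor, with knobs and stems centred over their bodies.
- **Left in place:** the small plug, dispenser and colander match their first pictures to about 1 mm. The one exception is a 3 mm difference in the dispenser outline from the side camera, which the top camera did not show.
- **Disagreements:** the top, side and wrist cameras differed by 2–6 mm on the brush's position. The jar was gripped mostly by its lid rather than its body, but it was set down upright.

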